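# Fetch the amplifier module from behind the bench meters and fit it in the trainer

## Robot

A 6-joint arm with a two-finger parallel gripper is mounted at the origin on the work surface. World frame = base frame: x ahead of the robot, y to its left, z up, the work surface at z = 0. Lengths are in m, angles in rad, forces in N, time in s.
With the tool pointing down it reaches from about 0.275 to 0.725 m from the base axis. Payload 15.9 kg.
Tool frame: the origin (TCP) lies on the centre line of the jaws, within the pads' length; the fingertips stand 11 mm ahead of it and the grasp point (between the pads) lies 8 mm behind it (manip.tip_reach is the distance from the TCP to the fingertips, in m); z points along the fingers, y is the line along which they close (so a half turn about z gives the same grasp; the last joint's range is limited). The gripper opens to 85 mm and grips with 20 to 120 N. Pads are 22 mm wide; open, the fingers measure 114 mm over their backs; the gripper's body (76 mm by 85 mm) begins 54 mm behind the grasp point. The pads swing forward as they close: fully open they stand 13 mm farther back than shut.
Start: joints at [1.191, 0.213, -0.034, 1.323, 0, 1.571], TCP at [0.185, 0.464, 0.242] pointing down, gripper open.
Joint ranges: [-2.98, 2.98], [-0.74, 1.72], [-1.14, 1.35], [-2.1, 2.04], [-1.57, 1.44], [-3.14, 3.14]. Speed limits (rad/s): [1.89, 1.89, 2.39, 2.57, 3.14, 3.14].

## Interface

Orientations are given as a 3x3 rotation matrix whose columns are the frame's x, y, z axes.
In Python, from rig import readout, eyes, close_job, manip gives the robot as it stands.
- The arm moves only by the tool drive_tool, never from a script. Its argument "targets" is a list of rows, each a list of 3 entries, a list of its own where there are three numbers: the shift along the world's x, y, z each as a share of 0.1 m, from -1 to 1, then the turn, a rotation vector about the world's x, y, z each as a share of 60 degrees, from -1 to 1, then the closure, from -1 (fully open) to 1 (shut). In form: [[[tx, ty, tz], [ax, ay, az], hand], ...]. A call has 1 to 10 rows; each row is the pose to reach, as a shift and turn from the pose commanded when the call began; what a row does not reach only later rows make up. A row lasts 1/8 s, in which the tool goes at most 62.5 mm and 10.7 degrees, less where a joint would pass 70% of its speed; a pose out of reach is approached as far as the arm can. A call with a number of a shift or a turn outside -1 to 1 is refused whole. A call with a gripper value outside its range is refused whole. The fingers move at their own pace and stop on an object; "force" is the grip in N (left out, the last holds). Time passes only in rows, so rows that repeat a pose let the fingers close. It gives the time, the measured TCP pose, the force, the opening and the grip force at its end, in the units of the state.
- readout.state(): the state, without advancing time (a new reading comes with each control period).
- eyes.capture(name): name is "side" or "top" or "wrist"; returns the picture (480x640x3 uint8, blue, green, red); there is no depth.
- eyes.get_calibration(name): a dict with "fovy" (degrees; the focal length in pixels is half the picture's height over the tangent of half this angle, whatever the lens; pixels are square), "cx", "cy" (the principal point, pixels), "distortion" ([k1, k2, p1, p2, k3] as OpenCV has them; the pictures are not rectified), "rvec" (rotation vector, rad) and "tvec" (3), from world to camera coordinates, as OpenCV has them; the wrist camera has in their place "mount" (4x4, takes a point from camera to tool coordinates, whose origin is the TCP and whose axes are the flange's). Camera axes: x right, y down, z forward; pixel columns grow to the right and rows downward; lengths in m; the calibration is good to about 2 mm. A picture is of the moment at which its call begins: read the wrist's pose just before it. get_calibration takes no time and is no camera call.
- close_job(): hands the job in; it is judged then, once.
The state is a dict: "time_s": time; "joint_pos": joint angles; "joint_velocities": joint speeds; "joint_torque": joint torques, N m; "eef_pos": TCP position; "orientation": TCP orientation; "wrist_force": force on the tool from outside, world axes, zero at the start; "ft_torque": the same for the moment, N m; "finger_gap": finger opening in m; "finger_force": force on a finger pad.
Only numpy, scipy, OpenCV 4.12 (cv2) and the standard library are available. Lean on these libraries where they do the work, as an engineer would, in place of code of your own. Each camera call takes 0.05 s, during which the arm holds its last target. There are 200 camera calls.

## Task

The circuit module with the green board stands at the back of the aluminium tray, boxed in by the black and the yellow bench meter. Lift both meters by their handles and stand them on the blue mat, then set the green module flat in the empty bay of the trainer, and finally put each meter back where it stood in the tray, standing square. Keep the meters and the module upright, set them down without dropping them, and do not disturb the other things on the bench.

Things in the scene. Friction and masses are not known exactly. Their poses are not given: they have to be found in the camera images.
- black_meter_center (a point): Black bench meter, white dial in front; left or right in the tray's front half. mm: Case 66 (x) x 76 (y), top 78 above its feet. Grey handle bar over the case's centre, along y, 62 long, 12 x 12, its middle 108 above the feet, 24 free under it. Point: meter's centre, 57 above the feet, 51 below the bar's middle. x to its back, z up. 0.3-0.55 kg. Lift by the bar, fingers closing along x.
- yellow_meter_center (a point): Yellow bench meter, dark display in front; beside the black one. mm: Case 66 (x) x 76 (y), top 78 above its feet. Grey handle bar over the case's centre, along y, 62 long, 12 x 12, its middle 108 above the feet, 24 free under it. Point: meter's centre, 57 above the feet, 51 below the bar's middle. x to its back, z up. 0.3-0.55 kg. Lift by the bar, fingers closing along x.
- green_module_center (a point): Loose circuit module with GREEN board: black cassette 48 mm (x) by 96 mm (y, long side) by 36 mm high, components up to 9 mm above that; 0.11-0.23 kg. Stands at the back of the tray, its long side about 8 mm behind the meters. Point: centre of the cassette, 18 mm above its underside; z up. Grip it across the 48 mm.
- empty_bay: The trainer's one empty bay, black floor in a light rim (its two neighbours hold modules). Pocket 64 mm (x) by 112 mm (y), the module's long side goes along y, either way round. Origin: underside centre; floor 4 mm, rim top 10 mm above it. Bays are 122 mm apart along y, neighbours' modules 49 mm high over the same level. Behind (+x) a sloped panel rises from 60 mm beyond the centre to 100 mm above the bench.
- mat: Blue mat fixed on the bench, 160 mm (x) by 200 mm (y), 3 mm thick, empty at first: the side area for the two meters, which fit side by side along y. Origin: centre of its underside.
- tray: Shallow aluminium tray fixed on the bench, 190 mm (x) by 200 mm (y), inner floor 3 mm above its origin, rim 11 mm high. x points to its back (away from the robot). The meters stand in its front half, the module behind them. Origin: centre of its underside.
- fuse_tin: Bystander: round brass tin, 32 mm across, 22 mm high, in a back corner of the tray. Origin: centre of its underside.
- red_module: Bystander: circuit module with a RED board, same build and size as the green one, lying behind the tray on the bench. Origin: centre of its underside.
- solder_spool: Bystander: solder spool with an orange top flange, 54 mm across, 45 mm high, behind the tray. Origin: centre of its underside.
Mind the look-alikes: they are no part of the job. What is shaped like the part that bears black_meter_center but turquoise is not meant. Of the things that look like the part that bears yellow_meter_center, the larger one is meant.

How it is judged:
On the way, in this order (a step that is already met when the one before it is completed fails the run):
1. both meters stand on the blue mat, upright and let go (x of black_meter_center in the frame of mat between -0.08 and 0.08 m and y of black_meter_center in the frame of mat between -0.1 and 0.1 m and z of black_meter_center in the frame of mat between 0.054 and 0.066 m and angle between each of black_meter_center, yellow_meter_center's own z axis and vertical below 0.1 rad and contact force between the fingers and black_meter below 0.1 N and x of yellow_meter_center in the frame of mat between -0.08 and 0.08 m and y of yellow_meter_center in the frame of mat between -0.1 and 0.1 m and z of yellow_meter_center in the frame of mat between 0.054 and 0.066 m and contact force between the fingers and yellow_meter below 0.1 N), for 0.2 s.
2. the green module lies flat inside the empty bay of the trainer, let go (x of green_module_center in the frame of empty_bay between -0.01 and 0.01 m and y of green_module_center in the frame of empty_bay between -0.01 and 0.01 m and z of green_module_center in the frame of empty_bay between 0.018 and 0.0255 m and angle between green_module_center's own z axis and vertical below 0.06 rad and angle between the y axis of green_module_center and the y axis of empty_bay, either way round below 0.3 rad and contact force between the fingers and green_module below 0.1 N), for 0.2 s.
At the end, for the whole second after the job is handed in: The green module lies flat inside the rim of the bay that was empty (its centre within 10 mm of the bay's centre along each side); each meter stands again where it stood at the start, within 15 mm, upright and within 0.15 rad of square to the tray; all are at rest and let go (all of step 2 and distance of each of black_meter_center, yellow_meter_center from where it was at the start of the episode below 0.015 m and angle between the y axis of each of black_meter_center, yellow_meter_center and the y axis of tray, either way round below 0.15 rad and angle between each of black_meter_center, yellow_meter_center's own z axis and vertical below 0.06 rad and linear speed of each of black_meter, yellow_meter, green_module below 0.02 m/s); the robot touches nothing.
It fails at once if a meter or the green module is tipped over by more than 40 degrees (angle between any of black_meter_center, yellow_meter_center, green_module_center's own z axis and vertical above 0.7 rad).
It fails at once if a meter or the green module is dropped: it falls, touching nothing, at more than 0.7 m/s ((linear speed of black_meter above 0.7 m/s and contact force between black_meter and anything else below 0.02 N) or (linear speed of yellow_meter above 0.7 m/s and contact force between yellow_meter and anything else below 0.02 N) or (linear speed of green_module above 0.7 m/s and contact force between green_module and anything else below 0.02 N)).
It fails at once if the fuse tin, red module or solder spool is shifted by more than 20 mm (distance of any of fuse_tin, red_module, solder_spool from where it was at the start of the episode above 0.02 m).
It also fails if it takes over 136 s, if anything falls off the work surface, if the arm or the gripper's body presses on something with over 40 N, if the wrist force passes 120 N, or if a joint passes its speed limit or range.

## Working session

There is one attempt and no reset: what is moved stays moved. The work goes in short steps, Python scripts to look and compute and a tool call to move; the robot and the scene stay as the last step left them, time stands still between calls to the robot, and variables do not carry over. Pictures are saved under pics/ and viewed, at most 14 in all, crops included, and the job is handed in when it is done.

Besides the shell and the picture viewer there is one more tool, called after "Request:" as name([rows], argument=value, ...), one row to a line, values as JSON. drive_tool: Moves the arm, as the interface text tells. Its arguments: {"type":"object","properties":{"targets":{"type":"array","items":{"type":"array"}},"force":{"type":"number"}},"required":["targets"]}

```bash
ls; mkdir -p pics; python3 - <<'E'
from rig import readout, eyes, manip
import cv2,numpy as np
np.set_printoptions(precision=4,suppress=True)
s=readout.state();print(s)
for n in ("side","top","wrist"):
    cv2.imwrite(f"pics/{n}0.png",eyes.capture(n)); print(n,eyes.get_calibration(n))
E
```

```text
pics
{'time_s': 0.0, 'joint_pos': array([ 1.191 ,  0.2134, -0.0351,  1.3235, -0.    ,  1.5708]), 'joint_velocities': array([-0.0005,  0.0014, -0.0001, -0.0022,  0.0001, -0.0001]), 'joint_torque': array([ -0.0032, -68.6159,  48.7119,   0.0176,  -0.0004,   0.    ]), 'eef_pos': array([0.1853, 0.4641, 0.2418]), 'orientation': array([[-0.9287,  0.3707, -0.0004],
       [ 0.3707,  0.9287, -0.0011],
       [-0.    , -0.0011, -1.    ]]), 'wrist_force': array([ 0.1543, -0.59  , -0.0048]), 'ft_torque': array([ 0.0023, -0.0166, -0.0972]), 'finger_force': 0.0, 'finger_gap': 0.08550545587332627}
side {'fovy': 49.95788642288942, 'cx': 328.4516353940897, 'cy': 233.1664440859243, 'distortion': array([-0.035,  0.   ,  0.   ,  0.   ,  0.   ]), 'rvec': array([ 2.0388, -0.351 ,  0.2147]), 'tvec': array([-0.4952,  0.1726,  0.9749])}
top {'fovy': 42.159100737028865, 'cx': 319.2358906051791, 'cy': 235.86216982491547, 'distortion': array([-0.2213,  0.    ,  0.    ,  0.    ,  0.    ]), 'rvec': array([ 2.1965, -2.131 ,  0.118 ]), 'tvec': array([-0.028 ,  0.5106,  1.748 ])}
wrist {'fovy': 62.57413740499146, 'cx': 330.1717922887962, 'cy': 246.81912277791886, 'distortion': array([-0.0276,  0.    ,  0.    ,  0.    ,  0.    ]), 'mount': array([[ 0.0003, -0.962 , -0.2731,  0.0701],
       [ 1.    ,  0.0003,  0.0001, -0.0003],
       [-0.0001, -0.2731,  0.962 , -0.1315],
       [ 0.    ,  0.    ,  0.    ,  1.    ]])}
```

View pics/top0.png

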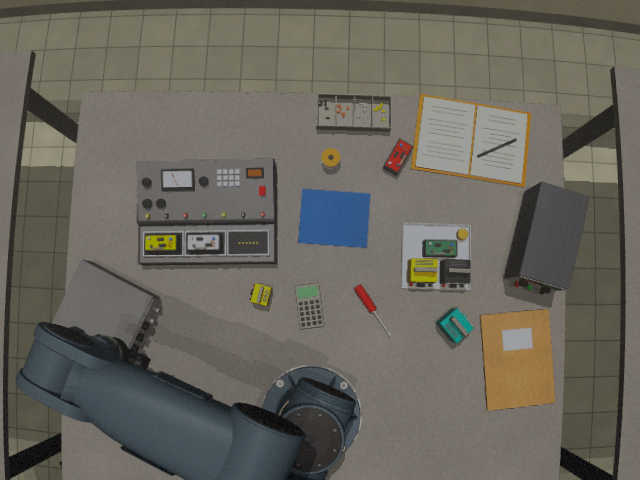

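View pics/side0.png

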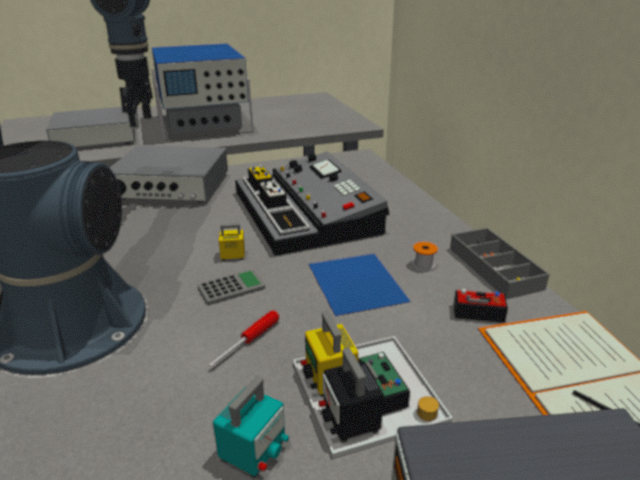

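Candidates in top view: yellow meters at (423,270) in the tray (large) and (261,294) (small decoy). The large one is meant. Black at (456,270) in the tray, and the turquoise one at (455,325) is a decoy. Green module is at (440,247), red at (398,157) is a bystander. Empty bay is at (249,243). I'll confirm with an enlarged crop.

```bash
cat > h.py <<'E'
import cv2,numpy as np
from rig import readout, eyes, manip
np.set_printoptions(precision=4,suppress=True)
def cam(name,state=None):
    c=eyes.get_calibration(name)
    f=240/np.tan(np.radians(c["fovy"])/2)
    K=np.array([[f,0,c["cx"]],[0,f,c["cy"]],[0,0,1]])
    if name=="wrist":
        T=np.eye(4);T[:3,:3]=state["orientation"];T[:3,3]=state["eef_pos"]
        M=T@c["mount"];R=M[:3,:3].T;t=-R@M[:3,3]
    else:
        R=cv2.Rodrigues(c["rvec"])[0];t=c["tvec"]
    return K,c["distortion"],R,t
def cast(C,px,z):
    K,d,R,t=C
    u=cv2.undistortPoints(np.array(px,float).reshape(-1,1,2),K,d).reshape(-1,2)
    r=np.c_[u,np.ones(len(u))]@R; o=-R.T@t
    return o+r*((z-o[2])/r[:,2])[:,None]
def proj(C,P):
    K,d,R,t=C
    return cv2.projectPoints(np.array(P,float).reshape(-1,1,3),R,np.array(t,float),K,d)[0].reshape(-1,2)
def blobs(mask,amin=30):
    n,l,s,c=cv2.connectedComponentsWithStats(mask.astype(np.uint8))
    return [(s[i],c[i],cv2.minAreaRect(np.argwhere(l==i)[:,::-1].astype(np.float32))) for i in range(1,n) if s[i,4]>=amin]
E
python3 - <<'E'
from h import *
im=cv2.imread("pics/top0.png");C=cam("top")
hsv=cv2.cvtColor(im,cv2.COLOR_BGR2HSV);H,S,V=cv2.split(hsv)
b=max(blobs((H>100)&(H<120)&(S>130)),key=lambda b:b[0][4])
bx=cv2.boxPoints(b[2]);w=cast(C,bx,.003);print("mat",w[:,:2],w.mean(0))
for z,nm in((.003,'tray'),):
    m=(S<40)&(V>140);m[:210]=0;m[300:]=0;m[:,:395]=0;m[:,480:]=0
    p=np.argwhere(m)[:,::-1].astype(np.float32);r=cv2.minAreaRect(cv2.convexHull(p));bx=cv2.boxPoints(r);print("tray",bx);w=cast(C,bx,.011);print(w[:,:2],w.mean(0))
m=(H>60)&(H<90)&(S>80);m[:230]=0;m[265:]=0;m[:,:410]=0;m[:,470:]=0
for s,c,r in blobs(m,50):
    w=cast(C,cv2.boxPoints(r),.038);print("green",s,w[:,:2],w.mean(0))
a=cv2.resize(im[212:298,396:480],None,fx=5,fy=5,interpolation=cv2.INTER_CUBIC)
d=cv2.resize(im[222:272,200:282],None,fx=4.5,fy=4.5,interpolation=cv2.INTER_CUBIC)
o=np.zeros((a.shape[0],a.shape[1]+d.shape[1],3),np.uint8);o[:,:a.shape[1]]=a;o[:d.shape[0],a.shape[1]:]=d
print(o.shape);cv2.imwrite("pics/crop1.png",o)
E
```

```text
mat [[ 0.4944  0.0486]
 [ 0.6512  0.0423]
 [ 0.6423 -0.1562]
 [ 0.4855 -0.1478]] [ 0.5684 -0.0533  0.003 ]
tray [[401.0932 286.9721]
 [403.0833 222.2949]
 [471.0343 224.3857]
 [469.0443 289.0629]]
[[ 0.3727 -0.2518]
 [ 0.5601 -0.2543]
 [ 0.5604 -0.4555]
 [ 0.3713 -0.4509]] [ 0.4661 -0.3531  0.011 ]
green [426 241  30  14 267] [[ 0.5046 -0.3175]
 [ 0.5071 -0.4019]
 [ 0.4697 -0.4021]
 [ 0.4674 -0.318 ]] [ 0.4872 -0.3599  0.038 ]
(430, 789, 3)
```

View pics/crop1.png

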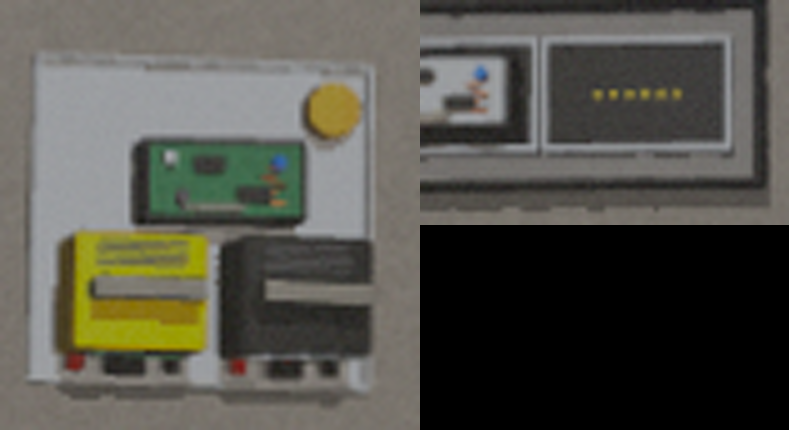

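The crop confirms it: large yellow meter with bar centre at about (425.8,269.8), black meter bar at (459.8,270.2), green module behind them, and the empty bay with centre at about (248,243).

```bash
python3 - <<'E'
from h import *
im=cv2.imread("pics/top0.png");C=cam("top");si=cv2.imread("pics/side0.png");D=cam("side")
print("bars yel,blk",cast(C,[[425.8,269.8],[459.8,270.2]],.117))
for z in (.01,.03,.05):
    w=cast(C,[[248,242.9]],z);w[0,2]-=.006; print("bay rim z",z,w,"side px",proj(D,w))
hsv=cv2.cvtColor(si,cv2.COLOR_BGR2HSV);H,S,V=cv2.split(hsv)
m=(H>15)&(H<35)&(S>90);m[:205]=0;m[235:]=0;m[:,:270]=0;m[:,305:]=0
p=np.argwhere(m)[:,::-1];print(len(p),p.mean(0) if len(p) else 0)
ht=cv2.cvtColor(im,cv2.COLOR_BGR2HSV);m=(ht[...,0]>15)&(ht[...,0]<35)&(ht[...,1]>90);m[:236]=0;m[250:]=0;m[:,:235]=0;m[:,262:]=0
q=np.argwhere(m)[:,::-1];print(len(q),q.mean(0) if len(q) else 0)
if len(p) and len(q):
    K,d,R,t=C;u=[];P=[]
    for (K,d,R,t),x in((C,q.mean(0)),(D,p.mean(0))):
        u.append(cv2.undistortPoints(x.reshape(1,1,2).astype(float),K,d).reshape(2,1));P.append(np.c_[R,t])
    X=cv2.triangulatePoints(P[0],P[1],u[0],u[1]);print("pins",(X[:3]/X[3]).T)
E
```

```text
bars yel,blk [[ 0.4176 -0.3046  0.117 ]
 [ 0.4189 -0.3987  0.117 ]]
bay rim z 0.01 [[0.4866 0.1924 0.004 ]] side px [[287.5047 236.209 ]]
bay rim z 0.03 [[0.4847 0.1901 0.024 ]] side px [[286.7328 229.6098]]
bay rim z 0.05 [[0.4827 0.1877 0.044 ]] side px [[285.9467 222.8848]]
59 [286.8644 219.5593]
30 [247.4 242.5]
pins [[0.4847 0.189  0.052 ]]
```

Request:
drive_tool([
  [[1,-1,0],[0,0,-0.57],-1],
  [[1,-1,0],[0,0,-0.57],-1],
  [[1,-1,0],[0,0,-0.57],-1],
  [[1,-1,0],[0,0,-0.57],-1],
])

```text
time_s: 0.65
eef_pos: [0.286, 0.3636, 0.2423]
orientation: [[-0.557, 0.831, -0.0], [0.831, 0.557, -0.0], [-0.0, -0.0, -1.0]]
wrist_force: [-0.5, 0.4, 0.5]
finger_gap: 0.0855
finger_force: 0.0
```

Request:
drive_tool([
  [[1,-1,0],[0,0,-0.57],-1],
  [[1,-1,0],[0,0,-0.57],-1],
  [[1,-1,0],[0,0,-0.57],-1],
  [[1,-1,0],[0,0,-0.57],-1],
])

```text
time_s: 1.15
eef_pos: [0.3855, 0.2645, 0.2421]
orientation: [[0.002, 1.0, -0.0], [1.0, -0.002, -0.0], [-0.0, -0.0, -1.0]]
wrist_force: [-0.5, 0.7, -0.3]
finger_gap: 0.0857
finger_force: 0.0
```

Request:
drive_tool([
  [[0.33,-1,0],[0,0,0],-1],
  [[0.33,-1,0],[0,0,0],-1],
])

```text
time_s: 1.4
eef_pos: [0.4179, 0.1645, 0.2422]
orientation: [[-0.005, 1.0, -0.0], [1.0, 0.005, 0.0], [0.0, -0.0, -1.0]]
wrist_force: [0.4, 0.0, 0.4]
finger_gap: 0.0855
finger_force: 0.0
```

Request:
drive_tool([
  [[0,-1,0],[0,0,0],-1],
  [[0,-1,0],[0,0,0],-1],
])

```text
time_s: 1.65
eef_pos: [0.4178, 0.0639, 0.2423]
orientation: [[-0.004, 1.0, -0.0], [1.0, 0.004, 0.0], [0.0, -0.0, -1.0]]
wrist_force: [0.6, -0.1, -0.7]
finger_gap: 0.0854
finger_force: 0.0
```

Request:
drive_tool([
  [[0,-1,0],[0,0,0],-1],
  [[0,-1,0],[0,0,0],-1],
])

```text
time_s: 1.9
eef_pos: [0.4181, -0.0362, 0.2424]
orientation: [[-0.003, 1.0, 0.0], [1.0, 0.003, 0.0], [0.0, 0.0, -1.0]]
wrist_force: [-0.1, 0.4, -0.2]
finger_gap: 0.0856
finger_force: 0.0
```

Request:
drive_tool([
  [[0,-1,0],[0,0,0],-1],
  [[0,-1,0],[0,0,0],-1],
  [[0,-1,0],[0,0,0],-1],
  [[0,-1,0],[0,0,0],-1],
])

```text
time_s: 2.4
eef_pos: [0.4186, -0.1343, 0.2422]
orientation: [[-0.001, 1.0, -0.0], [1.0, 0.001, 0.0], [0.0, -0.0, -1.0]]
wrist_force: [0.1, 0.5, 0.4]
finger_gap: 0.0854
finger_force: 0.0
```

Request:
drive_tool([
  [[0,-1,0],[0,0,0],-1],
  [[0,-1,0],[0,0,0],-1],
  [[0,-1,0],[0,0,0],-1],
])

```text
time_s: 2.78
eef_pos: [0.4188, -0.2359, 0.242]
orientation: [[0.001, 1.0, -0.0], [1.0, -0.001, 0.0], [0.0, -0.0, -1.0]]
wrist_force: [0.2, -0.2, 0.2]
finger_gap: 0.0856
finger_force: 0.0
```

Request:
drive_tool([
  [[0,-0.7,0],[0,0,0],-1],
  [[0,-0.7,0],[0,0,0],-1],
  [[0,-0.7,0],[0,0,0],-1],
  [[0,-0.7,0],[0,0,0],-1],
])

```text
time_s: 3.28
eef_pos: [0.4187, -0.304, 0.2425]
orientation: [[0.001, 1.0, 0.0], [1.0, -0.001, 0.0], [0.0, 0.0, -1.0]]
wrist_force: [-0.0, -0.2, -0.7]
finger_gap: 0.0855
finger_force: 0.0
```

```bash
python3 - <<'E'
from h import *
s=readout.state();im=eyes.capture("wrist");cv2.imwrite("pics/w1.png",im);np.save("w1.npy",np.c_[s["orientation"],s["eef_pos"]]);print(s["eef_pos"])
E
```

```text
[ 0.4187 -0.304   0.2425]
```

View pics/w1.png

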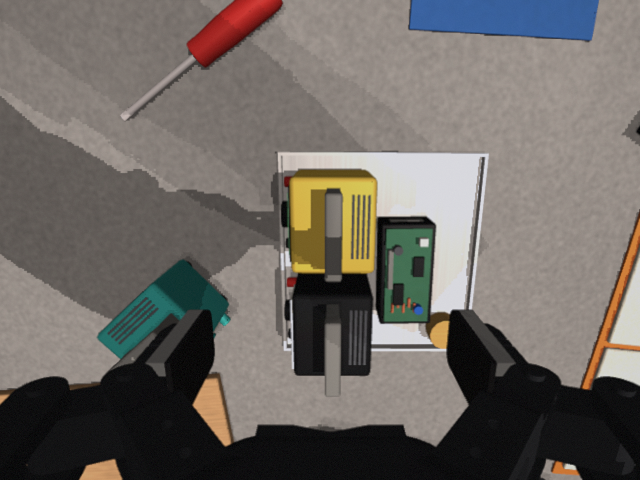

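```bash
python3 - <<'E'
from h import *
M=np.load("w1.npy");C=cam("wrist",dict(orientation=M[:,:3],eef_pos=M[:,3]))
im=cv2.imread("pics/w1.png")
print("bars",cast(C,[[334,195],[334,281],[332.5,306],[332.5,395]],.117))
print("cases z.081",cast(C,[[292,176],[377,176],[375,272],[291,272],[294,275],[371,277],[371,375],[296,375]],.081))
print("tray rim",cast(C,[[278,153],[488,153],[468,351],[285,350]],.011))
print("module top z.039",cast(C,[[377,217],[435,217],[430,322],[379,323]],.039))
print("mat corner",cast(C,[[410,29],[592,40]],.003))
E
```

```text
bars [[ 0.4204 -0.2725  0.117 ]
 [ 0.4205 -0.3323  0.117 ]
 [ 0.4195 -0.3511  0.117 ]
 [ 0.4196 -0.4247  0.117 ]]
cases z.081 [[ 0.3899 -0.2638  0.081 ]
 [ 0.4523 -0.2638  0.081 ]
 [ 0.4531 -0.3384  0.081 ]
 [ 0.3871 -0.3384  0.081 ]
 [ 0.3894 -0.3409  0.081 ]
 [ 0.4501 -0.3426  0.081 ]
 [ 0.4526 -0.4314  0.081 ]
 [ 0.3887 -0.4313  0.081 ]]
tray rim [[ 0.3712 -0.2502  0.011 ]
 [ 0.5601 -0.2499  0.011 ]
 [ 0.5611 -0.4502  0.011 ]
 [ 0.3712 -0.4485  0.011 ]]
module top z.039 [[ 0.4584 -0.303   0.039 ]
 [ 0.5086 -0.303   0.039 ]
 [ 0.5112 -0.4028  0.039 ]
 [ 0.4635 -0.4037  0.039 ]]
mat corner [[ 0.486  -0.1471  0.003 ]
 [ 0.6448 -0.1538  0.003 ]]
```

Request:
drive_tool([
  [[0.015,0.02,-0.5],[0,0,0],-1],
  [[0.015,0.02,-1],[0,0,0],-1],
  [[0.015,0.02,-1],[0,0,0],-1],
  [[0.015,0.02,-1],[0,0,0],-1],
])

```text
time_s: 3.82
eef_pos: [0.4207, -0.3037, 0.1443]
orientation: [[0.002, 1.0, 0.002], [1.0, -0.002, -0.001], [-0.001, 0.002, -1.0]]
wrist_force: [0.9, -0.3, 0.7]
finger_gap: 0.0852
finger_force: 0.0
```

Request:
drive_tool([
  [[0,0,-0.18],[0,0,0],-1],
  [[0,0,-0.365],[0,0,0],-1],
  [[0,0,-0.365],[0,0,0],-1],
  [[0,0,-0.365],[0,0,0],-1],
])

```text
time_s: 4.32
eef_pos: [0.4208, -0.3042, 0.1077]
orientation: [[0.003, 1.0, 0.002], [1.0, -0.003, -0.001], [-0.001, 0.002, -1.0]]
wrist_force: [0.5, 0.6, -0.7]
finger_gap: 0.0853
finger_force: 0.0
```

Request:
drive_tool([
  [[0,0,0],[0,0,0],0],
  [[0,0,0],[0,0,0],0.5],
  [[0,0,0],[0,0,0],1],
  [[0,0,0],[0,0,0],1],
  [[0,0,0],[0,0,0],1],
  [[0,0,0],[0,0,0],1],
  [[0,0,0],[0,0,0],1],
  [[0,0,0],[0,0,0],1],
], force=50)

```text
time_s: 5.32
eef_pos: [0.42, -0.3037, 0.1059]
orientation: [[0.003, 1.0, 0.0], [1.0, -0.003, -0.0], [-0.0, 0.0, -1.0]]
wrist_force: [2.2, 0.6, 2.9]
finger_gap: 0.0109
finger_force: 50.0
```

Request:
drive_tool([
  [[0,0,0.1],[0,0,0],1],
  [[0,0,0.4],[0,0,0],1],
  [[0,0,0.7],[0,0,0],1],
  [[0,0,0.8],[0,0,0],1],
  [[0,0,0.8],[0,0,0],1],
])

```text
time_s: 5.95
eef_pos: [0.4199, -0.3037, 0.1857]
orientation: [[0.003, 1.0, 0.0], [1.0, -0.003, -0.0], [-0.0, 0.0, -1.0]]
wrist_force: [0.3, -0.8, -5.7]
finger_gap: 0.0108
finger_force: 49.2
```

Request:
drive_tool([
  [[0,0.2,0],[0,0,0],1],
  [[0.2,0.5,0],[0,0,0],1],
  [[0.4,0.8,0],[0,0,0],1],
  [[0.5,1,0],[0,0,0],1],
])

```text
time_s: 6.45
eef_pos: [0.4698, -0.2014, 0.1846]
orientation: [[0.002, 1.0, -0.002], [1.0, -0.002, 0.001], [0.001, -0.002, -1.0]]
wrist_force: [0.8, -0.6, -3.9]
finger_gap: 0.0108
finger_force: 49.2
```

Request:
drive_tool([
  [[0.2,0.35,0],[0,0,0],1],
  [[0.4,0.7,0],[0,0,0],1],
  [[0.5,1,0],[0,0,0],1],
])

```text
time_s: 6.82
eef_pos: [0.5197, -0.1015, 0.1845]
orientation: [[0.002, 1.0, -0.002], [1.0, -0.002, 0.001], [0.001, -0.002, -1.0]]
wrist_force: [0.6, -1.4, -4.3]
finger_gap: 0.0111
finger_force: 49.2
```

Request:
drive_tool([
  [[0.2,0.35,0],[0,0,0],1],
  [[0.3,0.7,0],[0,0,0],1],
  [[0.4,0.9,0],[0,0,0],1],
  [[0.4,1,0],[0,0,0],1],
  [[0.4,1,0],[0,0,0],1],
])

```text
time_s: 7.45
eef_pos: [0.5594, -0.0036, 0.1855]
orientation: [[0.002, 1.0, -0.001], [1.0, -0.002, -0.0], [-0.0, -0.001, -1.0]]
wrist_force: [-0.2, 0.1, -4.2]
finger_gap: 0.011
finger_force: 49.2
```

Request:
drive_tool([
  [[0,0,-0.2],[0,0,0],1],
  [[0,0,-0.45],[0,0,0],1],
  [[0,0,-0.65],[0,0,0],1],
  [[0,0,-0.74],[0,0,0],1],
  [[0,0,-0.77],[0,0,0],1],
  [[0,0,-0.79],[0,0,0],1],
  [[0,0,-0.79],[0,0,0],1],
])

```text
time_s: 8.32
eef_pos: [0.5601, -0.0037, 0.1073]
orientation: [[0.003, 1.0, 0.001], [1.0, -0.003, -0.0], [-0.0, 0.001, -1.0]]
wrist_force: [1.0, -0.2, -4.1]
finger_gap: 0.0108
finger_force: 49.2
```

Request:
drive_tool([
  [[0,0,-0.01],[0,0,0],1],
  [[0,0,-0.02],[0,0,0],1],
  [[0,0,-0.02],[0,0,0],1],
  [[0,0,-0.02],[0,0,0],1],
])

```text
time_s: 8.82
eef_pos: [0.5607, -0.0037, 0.1058]
orientation: [[0.003, 1.0, 0.002], [1.0, -0.003, -0.0], [-0.0, 0.002, -1.0]]
wrist_force: [0.4, -0.0, 6.4]
finger_gap: 0.0108
finger_force: 50.7
```

Request:
drive_tool([
  [[0,0,0],[0,0,0],0.5],
  [[0,0,0],[0,0,0],0],
  [[0,0,0],[0,0,0],-1],
  [[0,0,0],[0,0,0],-1],
  [[0,0,0],[0,0,0],-1],
  [[0,0,0],[0,0,0],-1],
  [[0,0,0.3],[0,0,0],-1],
  [[0,0,0.6],[0,0,0],-1],
  [[0,0,0.6],[0,0,0],-1],
])

```text
time_s: 9.95
eef_pos: [0.5611, -0.0036, 0.1669]
orientation: [[0.003, 1.0, 0.004], [1.0, -0.003, -0.0], [-0.0, 0.004, -1.0]]
wrist_force: [-1.1, -0.2, 0.9]
finger_gap: 0.0854
finger_force: 0.0
```

Request:
drive_tool([
  [[-0.4,-1,0],[0,0,0],-1],
  [[-0.4,-1,0],[0,0,0],-1],
  [[-0.4,-1,0],[0,0,0],-1],
])

```text
time_s: 10.32
eef_pos: [0.5185, -0.1059, 0.1642]
orientation: [[0.006, 1.0, -0.001], [1.0, -0.006, -0.0], [-0.0, -0.001, -1.0]]
wrist_force: [0.5, 0.2, 0.4]
finger_gap: 0.0849
finger_force: 0.0
```

Request:
drive_tool([
  [[-0.5,-1,0],[0,0,0],-1],
  [[-0.5,-1,0],[0,0,0],-1],
  [[-0.5,-1,0],[0,0,0],-1],
])

```text
time_s: 10.7
eef_pos: [0.4687, -0.2053, 0.1643]
orientation: [[0.006, 1.0, -0.001], [1.0, -0.006, 0.0], [0.0, -0.001, -1.0]]
wrist_force: [0.6, 0.6, -0.3]
finger_gap: 0.0854
finger_force: 0.0
```

Request:
drive_tool([
  [[-0.5,-1,0],[0,0,0],-1],
  [[-0.5,-1,0],[0,0,0],-1],
  [[-0.5,-1,0],[0,0,0],-1],
])

```text
time_s: 11.08
eef_pos: [0.4193, -0.305, 0.1643]
orientation: [[0.005, 1.0, -0.0], [1.0, -0.005, 0.0], [0.0, -0.0, -1.0]]
wrist_force: [0.6, -0.0, -0.5]
finger_gap: 0.0854
finger_force: 0.0
```

Request:
drive_tool([
  [[0,-0.89,0],[0,0,0],-1],
  [[0,-0.89,0],[0,0,0],-1],
  [[0,-0.89,0],[0,0,0],-1],
  [[0,-0.89,0],[0,0,0],-1],
])

```text
time_s: 11.58
eef_pos: [0.4206, -0.3911, 0.1644]
orientation: [[0.002, 1.0, -0.0], [1.0, -0.002, 0.001], [0.001, -0.0, -1.0]]
wrist_force: [-0.1, -0.1, 0.1]
finger_gap: 0.0856
finger_force: 0.0
```

```bash
python3 - <<'E'
from h import *
s=readout.state();im=eyes.capture("wrist");im2=eyes.capture("top")
C=cam("wrist",s);print(proj(C,[[.42,-.362,.117],[.42,-.424,.117],[.42,-.393,.117]]))
cv2.imwrite("pics/w2.png",np.hstack([cv2.resize(im,(440,330)),cv2.resize(im2[170:300,280:480],(360,234))[:, :] if 0 else cv2.copyMakeBorder(cv2.resize(im2[170:300,280:480],(360,234)),0,96,0,0,0)]))
E
```

```text
[[330.8394 224.6653]
 [330.9288 344.2272]
 [330.8865 287.1482]]
```

View pics/w2.png

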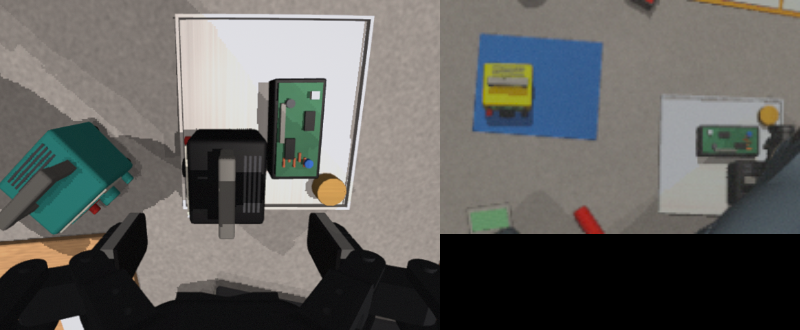

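Yellow stands on the left of the mat, and the black bar is at full-scale pixel (330, 228–345), matching (0.42,-0.393).

Request:
drive_tool([
  [[0,-0.02,-0.3],[0,0,0],-1],
  [[0,-0.02,-0.585],[0,0,0],-1],
  [[0,-0.02,-0.585],[0,0,0],-1],
  [[0,-0.02,-0.585],[0,0,0],-1],
])

```text
time_s: 12.18
eef_pos: [0.4204, -0.3945, 0.1075]
orientation: [[0.002, 1.0, 0.001], [1.0, -0.002, -0.001], [-0.001, 0.001, -1.0]]
wrist_force: [-0.4, -0.1, 0.4]
finger_gap: 0.0855
finger_force: 0.0
```

Request:
drive_tool([
  [[0,0,0],[0,0,0],0],
  [[0,0,0],[0,0,0],0.5],
  [[0,0,0],[0,0,0],1],
  [[0,0,0],[0,0,0],1],
  [[0,0,0],[0,0,0],1],
  [[0,0,0],[0,0,0],1],
  [[0,0,0],[0,0,0],1],
  [[0,0,0],[0,0,0],1],
], force=50)

```text
time_s: 13.18
eef_pos: [0.42, -0.3948, 0.1065]
orientation: [[0.003, 1.0, 0.0], [1.0, -0.003, -0.0], [-0.0, 0.0, -1.0]]
wrist_force: [1.7, 0.7, 3.7]
finger_gap: 0.0111
finger_force: 50.5
```

Request:
drive_tool([
  [[0,0,0.1],[0,0,0],1],
  [[0,0,0.4],[0,0,0],1],
  [[0,0,0.7],[0,0,0],1],
  [[0,0,0.8],[0,0,0],1],
  [[0,0,0.8],[0,0,0],1],
])

```text
time_s: 13.8
eef_pos: [0.4198, -0.3947, 0.1862]
orientation: [[0.003, 1.0, -0.0], [1.0, -0.003, -0.0], [-0.0, -0.0, -1.0]]
wrist_force: [-0.2, 0.3, -4.8]
finger_gap: 0.0106
finger_force: 49.3
```

Request:
drive_tool([
  [[0,0.2,0],[0,0,0],1],
  [[0.2,0.5,0],[0,0,0],1],
  [[0.4,0.8,0],[0,0,0],1],
  [[0.5,1,0],[0,0,0],1],
])

```text
time_s: 14.3
eef_pos: [0.47, -0.293, 0.1847]
orientation: [[0.002, 1.0, -0.002], [1.0, -0.002, 0.001], [0.001, -0.002, -1.0]]
wrist_force: [0.6, -0.7, -5.1]
finger_gap: 0.0111
finger_force: 49.3
```

Request:
drive_tool([
  [[0.2,0.35,0],[0,0,0],1],
  [[0.4,0.7,0],[0,0,0],1],
  [[0.5,1,0],[0,0,0],1],
])

```text
time_s: 14.68
eef_pos: [0.5199, -0.193, 0.1846]
orientation: [[0.002, 1.0, -0.002], [1.0, -0.002, 0.001], [0.001, -0.002, -1.0]]
wrist_force: [-0.2, -0.6, -4.7]
finger_gap: 0.0109
finger_force: 49.3
```

Request:
drive_tool([
  [[0.2,0.35,0],[0,0,0],1],
  [[0.3,0.7,0],[0,0,0],1],
  [[0.4,0.85,0],[0,0,0],1],
  [[0.4,0.95,0],[0,0,0],1],
  [[0.4,0.95,0],[0,0,0],1],
])

```text
time_s: 15.3
eef_pos: [0.5594, -0.0996, 0.1858]
orientation: [[0.003, 1.0, -0.001], [1.0, -0.003, 0.0], [0.0, -0.001, -1.0]]
wrist_force: [-0.1, -0.5, -4.2]
finger_gap: 0.0109
finger_force: 49.3
```

Request:
drive_tool([
  [[0,0,-0.2],[0,0,0],1],
  [[0,0,-0.45],[0,0,0],1],
  [[0,0,-0.65],[0,0,0],1],
  [[0,0,-0.74],[0,0,0],1],
  [[0,0,-0.78],[0,0,0],1],
  [[0,0,-0.8],[0,0,0],1],
  [[0,0,-0.81],[0,0,0],1],
  [[0,0,-0.81],[0,0,0],1],
])

```text
time_s: 16.3
eef_pos: [0.5604, -0.0999, 0.1065]
orientation: [[0.003, 1.0, 0.002], [1.0, -0.003, -0.001], [-0.001, 0.002, -1.0]]
wrist_force: [-1.7, -0.4, 4.4]
finger_gap: 0.0111
finger_force: 50.6
```

Request:
drive_tool([
  [[0,0,0],[0,0,0],0.5],
  [[0,0,0],[0,0,0],0],
  [[0,0,0],[0,0,0],-1],
  [[0,0,0],[0,0,0],-1],
  [[0,0,0],[0,0,0],-1],
  [[0,0,0],[0,0,0],-1],
  [[0,0,0.3],[0,0,0],-1],
  [[0,0,0.6],[0,0,0],-1],
  [[0,0,0.6],[0,0,0],-1],
])

```text
time_s: 17.42
eef_pos: [0.5611, -0.0999, 0.1674]
orientation: [[0.003, 1.0, 0.004], [1.0, -0.003, -0.001], [-0.001, 0.004, -1.0]]
wrist_force: [-0.0, 0.8, 0.3]
finger_gap: 0.0852
finger_force: 0.0
```

Request:
drive_tool([
  [[-0.25,-1,0],[0,0,0],-1],
  [[-0.25,-1,0],[0,0,0],-1],
  [[-0.25,-1,0],[0,0,0],-1],
])

```text
time_s: 17.8
eef_pos: [0.5338, -0.2018, 0.1644]
orientation: [[0.006, 1.0, -0.001], [1.0, -0.006, 0.0], [0.0, -0.001, -1.0]]
wrist_force: [-0.1, 0.4, -0.6]
finger_gap: 0.0854
finger_force: 0.0
```

Request:
drive_tool([
  [[-0.25,-1,0],[0,0,0],-1],
  [[-0.25,-1,0],[0,0,0],-1],
  [[-0.25,-1,0],[0,0,0],-1],
])

```text
time_s: 18.18
eef_pos: [0.5092, -0.3011, 0.1644]
orientation: [[0.005, 1.0, -0.001], [1.0, -0.005, 0.0], [0.0, -0.001, -1.0]]
wrist_force: [-0.1, 0.4, -0.3]
finger_gap: 0.0853
finger_force: 0.0
```

Request:
drive_tool([
  [[-0.25,-0.53,0],[0,0,0],-1],
  [[-0.25,-0.53,0],[0,0,0],-1],
  [[-0.25,-0.53,0],[0,0,0],-1],
  [[-0.25,-0.53,0],[0,0,0],-1],
])

```text
time_s: 18.68
eef_pos: [0.4855, -0.3513, 0.1652]
orientation: [[0.001, 1.0, -0.0], [1.0, -0.001, 0.0], [0.0, -0.0, -1.0]]
wrist_force: [-0.1, -1.0, 0.1]
finger_gap: 0.0856
finger_force: 0.0
```

```bash
python3 - <<'E'
from h import *
s=readout.state();im=eyes.capture("wrist");im2=eyes.capture("top")
C=cam("wrist",s);print(s["eef_pos"])
h=cv2.cvtColor(im,cv2.COLOR_BGR2HSV);m=(h[...,0]>55)&(h[...,0]<85)&(h[...,1]>80)
for st,c,r in sorted(blobs(m,300),key=lambda b:-b[0][4])[:2]:
    w=cast(C,cv2.boxPoints(r),.039);print(r,w,w.mean(0))
cv2.imwrite("pics/w3.png",np.hstack([cv2.resize(im,(440,330)),cv2.copyMakeBorder(cv2.resize(im2[170:300,280:480],(360,234)),0,96,0,0,0)]))
E
```

```text
[ 0.4855 -0.3513  0.1652]
((332.0, 247.0), (126.0, 62.0), 90.0) [[ 0.4657 -0.3127  0.039 ]
 [ 0.5059 -0.3127  0.039 ]
 [ 0.5079 -0.4018  0.039 ]
 [ 0.4638 -0.4018  0.039 ]] [ 0.4858 -0.3573  0.039 ]
```

View pics/w3.png

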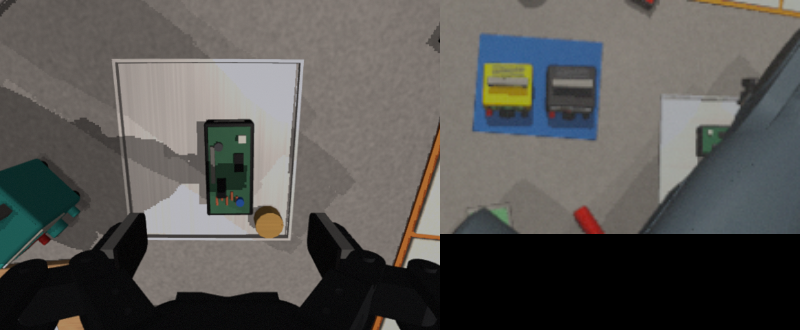

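Both meters stand on the mat, and the green module is clear in the tray with its centre at about (0.486,-0.355).

Request:
drive_tool([
  [[0,-0.04,-0.5],[0,0,0],-1],
  [[0,-0.04,-1],[0,0,0],-1],
  [[0,-0.04,-1],[0,0,0],-1],
  [[0,-0.04,-1],[0,0,0],-1],
])

```text
time_s: 19.27
eef_pos: [0.4858, -0.3569, 0.0672]
orientation: [[0.002, 1.0, 0.001], [1.0, -0.002, -0.001], [-0.001, 0.001, -1.0]]
wrist_force: [0.5, 0.3, 0.9]
finger_gap: 0.0855
finger_force: 0.0
```

Request:
drive_tool([
  [[0,0,-0.2],[0,0,0],-1],
  [[0,0,-0.35],[0,0,0],-1],
  [[0,0,-0.42],[0,0,0],-1],
  [[0,0,-0.42],[0,0,0],-1],
  [[0,0,-0.42],[0,0,0],-1],
])

```text
time_s: 19.9
eef_pos: [0.4852, -0.3569, 0.024]
orientation: [[0.003, 1.0, 0.001], [1.0, -0.003, -0.0], [-0.0, 0.001, -1.0]]
wrist_force: [0.5, -0.7, -0.0]
finger_gap: 0.0854
finger_force: 0.0
```

Request:
drive_tool([
  [[0,0,0],[0,0,0],-0.6],
  [[0,0,0],[0,0,0],-0.3],
  [[0,0,0],[0,0,0],0],
  [[0,0,0],[0,0,0],0.3],
  [[0,0,0],[0,0,0],1],
  [[0,0,0],[0,0,0],1],
  [[0,0,0],[0,0,0],1],
], force=40)

```text
time_s: 20.78
eef_pos: [0.4851, -0.3568, 0.0237]
orientation: [[0.003, 1.0, 0.001], [1.0, -0.003, -0.0], [-0.0, 0.001, -1.0]]
wrist_force: [-0.2, 0.5, 6.2]
finger_gap: 0.0471
finger_force: 42.0
```

Request:
drive_tool([
  [[0,0,0.1],[0,0,0],1],
  [[0,0,0.4],[0,0,0],1],
  [[0,0,0.7],[0,0,0],1],
  [[0,0,1],[0,0,0],1],
  [[0,0,1],[0,0,0],1],
])

```text
time_s: 21.4
eef_pos: [0.4859, -0.3574, 0.1259]
orientation: [[0.003, 1.0, 0.003], [1.0, -0.003, -0.002], [-0.002, 0.003, -1.0]]
wrist_force: [0.3, 0.2, -1.8]
finger_gap: 0.0475
finger_force: 42.0
```

Request:
drive_tool([
  [[0,0,0.4],[0,0,0],1],
  [[0,0.3,0.8],[0,0,0],1],
  [[0,0.7,1],[0,0,0],1],
  [[0,1,1],[0,0,0],1],
])

```text
time_s: 21.9
eef_pos: [0.4851, -0.2556, 0.2242]
orientation: [[0.003, 1.0, 0.001], [1.0, -0.003, -0.001], [-0.001, 0.001, -1.0]]
wrist_force: [-0.1, 0.6, -2.6]
finger_gap: 0.0472
finger_force: 42.5
```

Request:
drive_tool([
  [[0,0.4,0],[0,0,0],1],
  [[0,0.8,0],[0,0,0],1],
  [[0,1,0],[0,0,0],1],
])

```text
time_s: 22.28
eef_pos: [0.4844, -0.155, 0.2227]
orientation: [[0.002, 1.0, -0.001], [1.0, -0.002, 0.0], [0.0, -0.001, -1.0]]
wrist_force: [0.6, -1.9, -1.2]
finger_gap: 0.0473
finger_force: 42.4
```

Request:
drive_tool([
  [[0,0.4,0],[0,0,0],1],
  [[0,0.8,0],[0,0,0],1],
  [[0,1,0],[0,0,0],1],
])

```text
time_s: 22.65
eef_pos: [0.4846, -0.0553, 0.2228]
orientation: [[0.002, 1.0, -0.001], [1.0, -0.002, 0.0], [0.0, -0.001, -1.0]]
wrist_force: [0.1, 0.3, -1.9]
finger_gap: 0.0473
finger_force: 42.4
```

Request:
drive_tool([
  [[0,0.4,0],[0,0,0],1],
  [[0,0.8,0],[0,0,0],1],
  [[0,1,0],[0,0,0],1],
])

```text
time_s: 23.02
eef_pos: [0.4847, 0.0447, 0.2228]
orientation: [[0.002, 1.0, -0.001], [1.0, -0.002, -0.0], [-0.0, -0.001, -1.0]]
wrist_force: [-0.3, -0.6, -2.2]
finger_gap: 0.0474
finger_force: 42.4
```

Request:
drive_tool([
  [[0,0.3,0],[0,0,0],1],
  [[0,0.5,0],[0,0,0],1],
  [[0,0.6,0],[0,0,0],1],
  [[0,0.6,0],[0,0,0],1],
])

```text
time_s: 23.52
eef_pos: [0.4849, 0.1033, 0.223]
orientation: [[0.002, 1.0, -0.0], [1.0, -0.002, -0.0], [-0.0, -0.0, -1.0]]
wrist_force: [0.3, -0.7, -2.8]
finger_gap: 0.0472
finger_force: 42.4
```

```bash
python3 - <<'E'
from h import *
s=readout.state();im=eyes.capture("wrist");cv2.imwrite("pics/w4.png",im);np.save("w4.npy",np.c_[s["orientation"],s["eef_pos"]]);print(s["eef_pos"])
E
```

```text
[0.4849 0.1033 0.223 ]
```

View pics/w4.png

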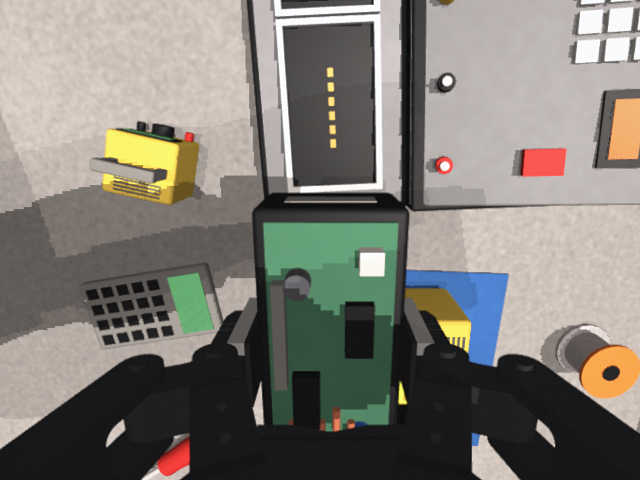

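```bash
python3 - <<'E'
from h import *
M=np.load("w4.npy");C=cam("wrist",dict(orientation=M[:,:3],eef_pos=M[:,3]))
for z in(.05,.056,.06):
  w=cast(C,[[277,20],[381,14],[384,190],[286,194]],z);print("rim outer",z,w[:,:2].tolist(),w.mean(0))
w=cast(C,[[283,26],[376,22],[379,184],[292,187]],.056);print("rim inner",w[:,:2],w.mean(0))
w=cast(C,[[257,214],[406,212]],.238);print("module near edge",w)
print("green edge",cast(C,[[264,222],[398,222]],.238))
E
```

```text
rim outer 0.05 [[0.44725320922952855, 0.25005799909564475], [0.519422571888344, 0.2536989271511502], [0.525462258321201, 0.13157378805860662], [0.4498366122573017, 0.12862966558266858]] [0.4855 0.191  0.05  ]
rim outer 0.056 [[0.4479759623563826, 0.2485287115028219], [0.5187231587534397, 0.25209789159144413], [0.5246438273931507, 0.13237934507684865], [0.4505084569585958, 0.12949323934792772]] [0.4855 0.1906 0.056 ]
rim outer 0.06 [[0.4484577977742853, 0.24750918644094], [0.5182568833301702, 0.25103053455164004], [0.5240982067744505, 0.13291638308901], [0.4509563534261252, 0.13006895519143383]] [0.4854 0.1904 0.06  ]
rim inner [[0.452  0.2448]
 [0.5155 0.2471]
 [0.5207 0.1369]
 [0.4552 0.1348]] [0.4858 0.1909 0.056 ]
module near edge [[0.462  0.1497 0.238 ]
 [0.5066 0.1502 0.238 ]]
green edge [[0.464  0.1473 0.238 ]
 [0.5044 0.1472 0.238 ]]
```

Request:
drive_tool([
  [[0,0.4,0],[0,0,0.03],1],
  [[0,0.7,0],[0,0,0.03],1],
  [[0,0.88,0],[0,0,0.03],1],
  [[0,0.88,0],[0,0,0.03],1],
  [[0,0.88,0],[0,0,0.03],1],
])

```text
time_s: 24.2
eef_pos: [0.485, 0.1905, 0.2233]
orientation: [[-0.028, 1.0, -0.0], [1.0, 0.028, -0.0], [-0.0, -0.0, -1.0]]
wrist_force: [0.3, 0.9, -2.3]
finger_gap: 0.0474
finger_force: 42.4
```

Request:
drive_tool([
  [[0,0,-0.3],[0,0,0],1],
  [[0,0,-0.6],[0,0,0],1],
  [[0,0,-0.9],[0,0,0],1],
  [[0,0,-1],[0,0,0],1],
  [[0,0,-1],[0,0,0],1],
])

```text
time_s: 24.82
eef_pos: [0.4849, 0.1908, 0.1235]
orientation: [[-0.028, 1.0, -0.0], [1.0, 0.028, -0.0], [-0.0, -0.0, -1.0]]
wrist_force: [0.3, -0.5, -2.5]
finger_gap: 0.0472
finger_force: 42.3
```

Request:
drive_tool([
  [[0,0,-0.2],[0,0,0],1],
  [[0,0,-0.3],[0,0,0],1],
  [[0,0,-0.4],[0,0,0],1],
  [[0,0,-0.42],[0,0,0],1],
  [[0,0,-0.42],[0,0,0],1],
])

```text
time_s: 25.45
eef_pos: [0.485, 0.1914, 0.0816]
orientation: [[-0.029, 1.0, 0.0], [1.0, 0.029, 0.0], [0.0, 0.0, -1.0]]
wrist_force: [-0.3, -0.6, -3.0]
finger_gap: 0.0477
finger_force: 42.4
```

Now lower carefully until contact.

Request:
drive_tool([
  [[0,0,-0.02],[0,0,0],1],
  [[0,0,-0.04],[0,0,0],1],
  [[0,0,-0.06],[0,0,0],1],
  [[0,0,-0.07],[0,0,0],1],
  [[0,0,-0.07],[0,0,0],1],
])

```text
time_s: 26.08
eef_pos: [0.4848, 0.1914, 0.0742]
orientation: [[-0.029, 1.0, -0.0], [1.0, 0.029, -0.0], [-0.0, -0.0, -1.0]]
wrist_force: [-0.9, 0.7, -1.3]
finger_gap: 0.0475
finger_force: 42.4
```

Request:
drive_tool([
  [[0,0,-0.01],[0,0,0],1],
  [[0,0,-0.02],[0,0,0],1],
  [[0,0,-0.02],[0,0,0],1],
])

```text
time_s: 26.45
eef_pos: [0.4848, 0.1913, 0.0722]
orientation: [[-0.029, 1.0, -0.0], [1.0, 0.029, -0.0], [-0.0, -0.0, -1.0]]
wrist_force: [-0.9, -0.3, -1.8]
finger_gap: 0.0473
finger_force: 42.4
```

Request:
drive_tool([
  [[0,0,-0.01],[0,0,0],1],
  [[0,0,-0.02],[0,0,0],1],
  [[0,0,-0.02],[0,0,0],1],
])

```text
time_s: 26.82
eef_pos: [0.4848, 0.1913, 0.0702]
orientation: [[-0.029, 1.0, -0.0], [1.0, 0.029, -0.0], [-0.0, -0.0, -1.0]]
wrist_force: [0.8, -0.4, -2.0]
finger_gap: 0.0472
finger_force: 42.4
```

Request:
drive_tool([
  [[0,0,-0.01],[0,0,0],1],
  [[0,0,-0.02],[0,0,0],1],
  [[0,0,-0.02],[0,0,0],1],
])

```text
time_s: 27.2
eef_pos: [0.4848, 0.1913, 0.0682]
orientation: [[-0.029, 1.0, -0.0], [1.0, 0.029, -0.0], [-0.0, -0.0, -1.0]]
wrist_force: [-0.1, -0.1, -1.7]
finger_gap: 0.0471
finger_force: 42.4
```

Request:
drive_tool([
  [[0,0,-0.01],[0,0,0],1],
  [[0,0,-0.02],[0,0,0],1],
  [[0,0,-0.02],[0,0,0],1],
])

```text
time_s: 27.58
eef_pos: [0.4849, 0.1914, 0.0672]
orientation: [[-0.029, 1.0, 0.001], [1.0, 0.029, 0.0], [0.0, 0.001, -1.0]]
wrist_force: [-6.1, -2.8, 15.7]
finger_gap: 0.0474
finger_force: 44.5
```

Request:
drive_tool([
  [[0,0,0.01],[0,0,0],1],
  [[0,0,0.01],[0,0,0],0],
  [[0,0,0.01],[0,0,0],-0.3],
  [[0,0,0.01],[0,0,0],-0.55],
  [[0,0,0.01],[0,0,0],-0.55],
  [[0,0,0.01],[0,0,0],-0.55],
  [[0,0,0.01],[0,0,0],-0.55],
])

```text
time_s: 28.45
eef_pos: [0.4849, 0.1914, 0.0673]
orientation: [[-0.029, 1.0, -0.0], [1.0, 0.029, 0.0], [0.0, -0.0, -1.0]]
wrist_force: [-0.3, 0.5, -0.1]
finger_gap: 0.0666
finger_force: 0.0
```

Request:
drive_tool([
  [[0,0,0.3],[0,0,0],-0.55],
  [[0,0,0.6],[0,0,0],-0.55],
  [[0,0,1],[0,0,0],-0.55],
  [[0,0,1],[0,0,0],-0.55],
])

```text
time_s: 28.95
eef_pos: [0.4863, 0.192, 0.17]
orientation: [[-0.029, 1.0, 0.004], [1.0, 0.029, 0.002], [0.002, 0.004, -1.0]]
wrist_force: [0.0, -0.5, -0.6]
finger_gap: 0.066
finger_force: 0.0
```

Request:
drive_tool([
  [[0,-0.5,0.3],[0,0,-0.03],-1],
  [[0,-0.7,0.6],[0,0,-0.03],-1],
  [[0,-0.7,0.6],[0,0,-0.03],-1],
  [[0,-0.7,0.6],[0,0,-0.03],-1],
])

```text
time_s: 29.45
eef_pos: [0.4846, 0.1215, 0.2262]
orientation: [[0.003, 1.0, -0.001], [1.0, -0.003, -0.0], [-0.0, -0.001, -1.0]]
wrist_force: [-0.8, 1.0, -0.4]
finger_gap: 0.0855
finger_force: 0.0
```

```bash
python3 - <<'E'
from h import *
s=readout.state();im=eyes.capture("wrist");cv2.imwrite("pics/w5.png",im);np.save("w5.npy",np.c_[s["orientation"],s["eef_pos"]]);print(s["eef_pos"])
E
```

```text
[0.4846 0.1215 0.2262]
```

View pics/w5.png

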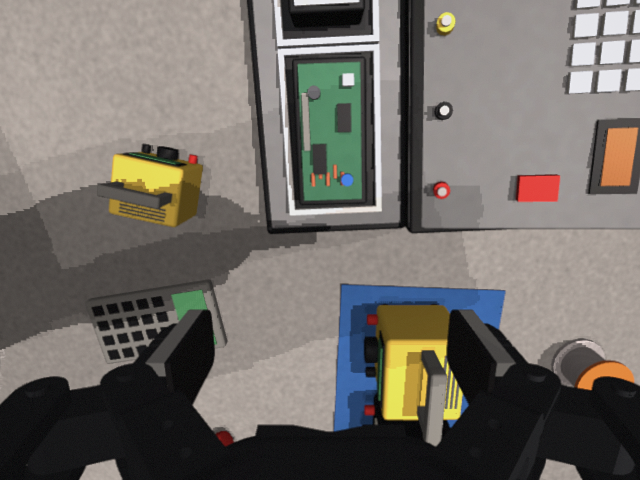

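The module sits inside the bay rim. I'll check the centring numerically.

```bash
python3 - <<'E'
from h import *
M=np.load("w5.npy");C=cam("wrist",dict(orientation=M[:,:3],eef_pos=M[:,3]))
w=cast(C,[[279,49],[380,44],[383,211],[288,214]],.053);print("rim outer",w[:,:2],w.mean(0))
im=cv2.imread("pics/w5.png");h=cv2.cvtColor(im,cv2.COLOR_BGR2HSV);m=(h[...,0]>55)&(h[...,0]<85)&(h[...,1]>80);m[:40]=0;m[220:]=0;m[:,:280]=0;m[:,385:]=0
b=max(blobs(m,300),key=lambda b:b[0][4]);w=cast(C,cv2.boxPoints(b[2]),.083);print(b[2],w[:,:2],w.mean(0))
E
```

```text
rim outer [[0.4477 0.2497]
 [0.519  0.2528]
 [0.5249 0.1333]
 [0.4505 0.1311]] [0.4855 0.1917 0.053 ]
((330.78594970703125, 130.8630828857422), (137.00611877441406, 62.52907180786133), 87.61405944824219) [[0.4623 0.2351]
 [0.5024 0.2366]
 [0.5078 0.1482]
 [0.4641 0.1465]] [0.4842 0.1916 0.083 ]
```

Request:
drive_tool([
  [[0.4,-1,0],[0,0,0],-1],
  [[0.4,-1,0],[0,0,0],-1],
  [[0.4,-1,0],[0,0,0],-1],
])

```text
time_s: 29.88
eef_pos: [0.5252, 0.0196, 0.2258]
orientation: [[0.005, 1.0, -0.002], [1.0, -0.005, -0.0], [-0.0, -0.002, -1.0]]
wrist_force: [0.3, 0.5, 0.1]
finger_gap: 0.0851
finger_force: 0.0
```

Request:
drive_tool([
  [[0.35,-1,0],[0,0,0],-1],
  [[0.35,-1,0],[0,0,0],-1],
  [[0.35,-1,0],[0,0,0],-1],
])

```text
time_s: 30.25
eef_pos: [0.5601, -0.0798, 0.2259]
orientation: [[0.005, 1.0, -0.002], [1.0, -0.005, 0.0], [0.0, -0.002, -1.0]]
wrist_force: [-0.1, 0.8, 0.0]
finger_gap: 0.0852
finger_force: 0.0
```

Request:
drive_tool([
  [[0,-0.2,-0.6],[0,0,0],-1],
  [[0,-0.2,-0.6],[0,0,0],-1],
  [[0,-0.2,-0.6],[0,0,0],-1],
  [[0,-0.2,-0.6],[0,0,0],-1],
])

```text
time_s: 30.75
eef_pos: [0.561, -0.0978, 0.1693]
orientation: [[0.002, 1.0, 0.003], [1.0, -0.002, -0.0], [-0.0, 0.003, -1.0]]
wrist_force: [0.8, -0.5, 0.1]
finger_gap: 0.0854
finger_force: 0.0
```

Request:
drive_tool([
  [[0,-0.02,-0.3],[0,0,0],-1],
  [[0,-0.02,-0.61],[0,0,0],-1],
  [[0,-0.02,-0.61],[0,0,0],-1],
  [[0,-0.02,-0.61],[0,0,0],-1],
])

```text
time_s: 31.25
eef_pos: [0.5608, -0.1005, 0.1082]
orientation: [[0.002, 1.0, 0.002], [1.0, -0.002, -0.0], [-0.0, 0.002, -1.0]]
wrist_force: [0.8, 0.0, -0.4]
finger_gap: 0.0861
finger_force: 0.0
```

Request:
drive_tool([
  [[0,0,0],[0,0,0],0],
  [[0,0,0],[0,0,0],0.5],
  [[0,0,0],[0,0,0],1],
  [[0,0,0],[0,0,0],1],
  [[0,0,0],[0,0,0],1],
  [[0,0,0],[0,0,0],1],
  [[0,0,0],[0,0,0],1],
  [[0,0,0],[0,0,0],1],
], force=50)

```text
time_s: 32.25
eef_pos: [0.5601, -0.1007, 0.1065]
orientation: [[0.003, 1.0, 0.0], [1.0, -0.003, -0.0], [-0.0, 0.0, -1.0]]
wrist_force: [1.6, -0.3, 4.1]
finger_gap: 0.011
finger_force: 50.3
```

Request:
drive_tool([
  [[0,0,0.1],[0,0,0],1],
  [[0,0,0.4],[0,0,0],1],
  [[0,0,0.7],[0,0,0],1],
  [[0,0,0.8],[0,0,0],1],
  [[0,0,0.8],[0,0,0],1],
])

```text
time_s: 32.88
eef_pos: [0.5598, -0.1007, 0.1862]
orientation: [[0.003, 1.0, 0.0], [1.0, -0.003, -0.0], [-0.0, 0.0, -1.0]]
wrist_force: [0.6, -0.7, -5.1]
finger_gap: 0.011
finger_force: 49.3
```

Request:
drive_tool([
  [[0,-0.2,0],[0,0,0],1],
  [[-0.2,-0.5,0],[0,0,0],1],
  [[-0.4,-0.8,0],[0,0,0],1],
  [[-0.5,-1,0],[0,0,0],1],
])

```text
time_s: 33.38
eef_pos: [0.5081, -0.2023, 0.1851]
orientation: [[0.004, 1.0, -0.002], [1.0, -0.004, 0.0], [0.0, -0.002, -1.0]]
wrist_force: [1.5, 0.4, -4.8]
finger_gap: 0.011
finger_force: 49.3
```

Request:
drive_tool([
  [[-0.2,-0.35,0],[0,0,0],1],
  [[-0.4,-0.7,0],[0,0,0],1],
  [[-0.5,-1,0],[0,0,0],1],
])

```text
time_s: 33.75
eef_pos: [0.4581, -0.3022, 0.1852]
orientation: [[0.004, 1.0, -0.002], [1.0, -0.004, 0.001], [0.001, -0.002, -1.0]]
wrist_force: [0.8, -0.5, -4.0]
finger_gap: 0.0114
finger_force: 49.3
```

Request:
drive_tool([
  [[-0.2,-0.35,0],[0,0,0],1],
  [[-0.3,-0.7,0],[0,0,0],1],
  [[-0.4,-0.85,0],[0,0,0],1],
  [[-0.4,-0.95,0],[0,0,0],1],
  [[-0.4,-0.95,0],[0,0,0],1],
])

```text
time_s: 34.38
eef_pos: [0.42, -0.3957, 0.1859]
orientation: [[0.003, 1.0, -0.0], [1.0, -0.003, 0.0], [0.0, -0.0, -1.0]]
wrist_force: [-0.9, 0.8, -4.2]
finger_gap: 0.0108
finger_force: 49.3
```

Request:
drive_tool([
  [[0,0,-0.2],[0,0,0],1],
  [[0,0,-0.45],[0,0,0],1],
  [[0,0,-0.65],[0,0,0],1],
  [[0,0,-0.74],[0,0,0],1],
  [[0,0,-0.77],[0,0,0],1],
  [[0,0,-0.79],[0,0,0],1],
  [[0,0,-0.8],[0,0,0],1],
  [[0,0,-0.8],[0,0,0],1],
])

```text
time_s: 35.38
eef_pos: [0.42, -0.3957, 0.1066]
orientation: [[0.003, 1.0, 0.0], [1.0, -0.003, -0.0], [-0.0, 0.0, -1.0]]
wrist_force: [0.4, 0.4, -3.8]
finger_gap: 0.0106
finger_force: 49.3
```

Request:
drive_tool([
  [[0,0,-0.01],[0,0,0],1],
  [[0,0,-0.01],[0,0,0],1],
  [[0,0,-0.01],[0,0,0],1],
])

```text
time_s: 35.75
eef_pos: [0.4205, -0.3959, 0.1064]
orientation: [[0.003, 1.0, 0.002], [1.0, -0.003, -0.001], [-0.001, 0.002, -1.0]]
wrist_force: [0.7, 3.2, 7.7]
finger_gap: 0.0109
finger_force: 50.9
```

Request:
drive_tool([
  [[0,0,0],[0,0,0],0.5],
  [[0,0,0],[0,0,0],0],
  [[0,0,0],[0,0,0],-1],
  [[0,0,0],[0,0,0],-1],
  [[0,0,0],[0,0,0],-1],
  [[0,0,0],[0,0,0],-1],
  [[0,0,0.3],[0,0,0],-1],
  [[0,0,0.6],[0,0,0],-1],
  [[0,0,0.6],[0,0,0],-1],
])

```text
time_s: 36.88
eef_pos: [0.4208, -0.3965, 0.1675]
orientation: [[0.003, 1.0, 0.003], [1.0, -0.003, -0.003], [-0.003, 0.003, -1.0]]
wrist_force: [1.0, -0.0, -0.2]
finger_gap: 0.0851
finger_force: 0.0
```

Request:
drive_tool([
  [[0.4,1,0],[0,0,0],-1],
  [[0.4,1,0],[0,0,0],-1],
  [[0.4,1,0],[0,0,0],-1],
])

```text
time_s: 37.25
eef_pos: [0.4605, -0.2931, 0.1647]
orientation: [[-0.001, 1.0, -0.001], [1.0, 0.001, 0.001], [0.001, -0.001, -1.0]]
wrist_force: [0.8, 0.1, 0.7]
finger_gap: 0.0853
finger_force: 0.0
```

Request:
drive_tool([
  [[0.5,1,0],[0,0,0],-1],
  [[0.5,1,0],[0,0,0],-1],
  [[0.5,1,0],[0,0,0],-1],
])

```text
time_s: 37.62
eef_pos: [0.5106, -0.1937, 0.1646]
orientation: [[-0.0, 1.0, -0.001], [1.0, 0.0, 0.0], [0.0, -0.001, -1.0]]
wrist_force: [0.2, -0.5, 0.3]
finger_gap: 0.0851
finger_force: 0.0
```

Request:
drive_tool([
  [[0.5,1,0],[0,0,0],-1],
  [[0.5,1,0],[0,0,0],-1],
  [[0.5,1,0],[0,0,0],-1],
])

```text
time_s: 38.0
eef_pos: [0.5606, -0.0943, 0.1646]
orientation: [[0.0, 1.0, -0.0], [1.0, -0.0, 0.0], [0.0, -0.0, -1.0]]
wrist_force: [-0.8, -1.0, -1.2]
finger_gap: 0.0854
finger_force: 0.0
```

Request:
drive_tool([
  [[0,0.92,0],[0,0,0],-1],
  [[0,0.92,0],[0,0,0],-1],
  [[0,0.92,0],[0,0,0],-1],
  [[0,0.92,0],[0,0,0],-1],
])

```text
time_s: 38.5
eef_pos: [0.5597, -0.0053, 0.1651]
orientation: [[0.004, 1.0, -0.0], [1.0, -0.004, -0.0], [-0.0, -0.0, -1.0]]
wrist_force: [0.4, -0.8, -0.5]
finger_gap: 0.0854
finger_force: 0.0
```

Request:
drive_tool([
  [[0,0.01,-0.3],[0,0,0],-1],
  [[0,0.01,-0.59],[0,0,0],-1],
  [[0,0.01,-0.59],[0,0,0],-1],
  [[0,0.01,-0.59],[0,0,0],-1],
])

```text
time_s: 39.0
eef_pos: [0.5603, -0.0036, 0.1073]
orientation: [[0.004, 1.0, 0.001], [1.0, -0.004, -0.0], [-0.0, 0.001, -1.0]]
wrist_force: [0.6, 1.1, -0.2]
finger_gap: 0.0853
finger_force: 0.0
```

Request:
drive_tool([
  [[0,0,0],[0,0,0],0],
  [[0,0,0],[0,0,0],0.5],
  [[0,0,0],[0,0,0],1],
  [[0,0,0],[0,0,0],1],
  [[0,0,0],[0,0,0],1],
  [[0,0,0],[0,0,0],1],
  [[0,0,0],[0,0,0],1],
  [[0,0,0],[0,0,0],1],
], force=50)

```text
time_s: 40.0
eef_pos: [0.5601, -0.0026, 0.1065]
orientation: [[0.003, 1.0, 0.001], [1.0, -0.003, 0.0], [0.0, 0.001, -1.0]]
wrist_force: [1.8, 0.8, 4.3]
finger_gap: 0.0112
finger_force: 50.5
```

Request:
drive_tool([
  [[0,0,0.1],[0,0,0],1],
  [[0,0,0.4],[0,0,0],1],
  [[0,0,0.7],[0,0,0],1],
  [[0,0,0.8],[0,0,0],1],
  [[0,0,0.8],[0,0,0],1],
])

```text
time_s: 40.62
eef_pos: [0.5598, -0.0027, 0.1862]
orientation: [[0.003, 1.0, 0.0], [1.0, -0.003, -0.0], [-0.0, 0.0, -1.0]]
wrist_force: [-0.8, 0.3, -4.8]
finger_gap: 0.011
finger_force: 49.3
```

Request:
drive_tool([
  [[0,-0.2,0],[0,0,0],1],
  [[-0.2,-0.5,0],[0,0,0],1],
  [[-0.4,-0.8,0],[0,0,0],1],
  [[-0.5,-1,0],[0,0,0],1],
])

```text
time_s: 41.12
eef_pos: [0.5081, -0.1043, 0.1851]
orientation: [[0.004, 1.0, -0.002], [1.0, -0.004, 0.0], [0.0, -0.002, -1.0]]
wrist_force: [0.2, 0.3, -4.1]
finger_gap: 0.0107
finger_force: 49.3
```

Request:
drive_tool([
  [[-0.2,-0.35,0],[0,0,0],1],
  [[-0.4,-0.7,0],[0,0,0],1],
  [[-0.5,-1,0],[0,0,0],1],
])

```text
time_s: 41.5
eef_pos: [0.458, -0.2042, 0.1852]
orientation: [[0.004, 1.0, -0.002], [1.0, -0.004, 0.001], [0.0, -0.002, -1.0]]
wrist_force: [0.8, 0.9, -4.1]
finger_gap: 0.0107
finger_force: 49.3
```

Request:
drive_tool([
  [[-0.2,-0.35,0],[0,0,0],1],
  [[-0.3,-0.7,0],[0,0,0],1],
  [[-0.4,-0.9,0],[0,0,0],1],
  [[-0.4,-1,0],[0,0,0],1],
  [[-0.4,-1,0],[0,0,0],1],
])

```text
time_s: 42.12
eef_pos: [0.4196, -0.3029, 0.1856]
orientation: [[0.004, 1.0, -0.001], [1.0, -0.004, 0.001], [0.001, -0.001, -1.0]]
wrist_force: [-0.3, 0.5, -3.6]
finger_gap: 0.0108
finger_force: 49.3
```

Request:
drive_tool([
  [[0,0,-0.2],[0,0,0],1],
  [[0,0,-0.45],[0,0,0],1],
  [[0,0,-0.65],[0,0,0],1],
  [[0,0,-0.74],[0,0,0],1],
  [[0,0,-0.77],[0,0,0],1],
  [[0,0,-0.79],[0,0,0],1],
  [[0,0,-0.81],[0,0,0],1],
  [[0,0,-0.81],[0,0,0],1],
])

```text
time_s: 43.12
eef_pos: [0.4207, -0.303, 0.1064]
orientation: [[0.003, 1.0, 0.002], [1.0, -0.003, -0.001], [-0.001, 0.002, -1.0]]
wrist_force: [0.5, 2.1, 4.1]
finger_gap: 0.011
finger_force: 50.5
```

Contact made, so release, lift and back off to +y for a final look.

Request:
drive_tool([
  [[0,0,0],[0,0,0],0.5],
  [[0,0,0],[0,0,0],0],
  [[0,0,0],[0,0,0],-1],
  [[0,0,0],[0,0,0],-1],
  [[0,0,0],[0,0,0],-1],
  [[0,0,0],[0,0,0],-1],
  [[0,0,0.3],[0,0,0],-1],
  [[0,0,0.6],[0,0,0],-1],
  [[0,0,1],[0,0,0],-1],
  [[0,0,1],[0,0,0],-1],
])

```text
time_s: 44.38
eef_pos: [0.421, -0.3035, 0.208]
orientation: [[0.003, 1.0, 0.004], [1.0, -0.003, -0.003], [-0.003, 0.004, -1.0]]
wrist_force: [0.8, -0.2, -1.7]
finger_gap: 0.0855
finger_force: 0.0
```

Request:
drive_tool([
  [[0,0,0.36],[0,0,0],-1],
  [[0,0,0.36],[0,0,0],-1],
  [[0,0,0.36],[0,0,0],-1],
  [[0,0,0.36],[0,0,0],-1],
])

```text
time_s: 44.88
eef_pos: [0.4195, -0.3024, 0.2402]
orientation: [[0.003, 1.0, -0.001], [1.0, -0.003, 0.001], [0.001, -0.001, -1.0]]
wrist_force: [-0.6, -1.2, -0.3]
finger_gap: 0.0856
finger_force: 0.0
```

```bash
python3 - <<'E'
from h import *
s=readout.state();im=eyes.capture("wrist");print(s["eef_pos"],s["time_s"])
sd=eyes.capture("side")
cv2.imwrite("pics/w6.png",np.hstack([cv2.resize(im,(400,300)),cv2.resize(sd,(400,300))]));cv2.imwrite("pics/w6f.png",im)
a=cv2.imread("pics/w1.png")
C=cam("wrist",s);M=np.load("w1.npy");C0=cam("wrist",dict(orientation=M[:,:3],eef_pos=M[:,3]))
for c,i in((C0,a),(C,im)):
    h=cv2.cvtColor(i,cv2.COLOR_BGR2HSV)
    for nm,m in(("yel",(h[...,0]>20)&(h[...,0]<32)&(h[...,1]>120)),("blk",h[...,2]<60)):
        m=m.copy();m[:165]=0;m[(310 if nm=="yel" else 380):]=0;m[:,:288]=0;m[:,378:]=0
        if nm=="blk": m[:275]=0
        b=max(blobs(m,300),key=lambda b:b[0][4])
        print(nm,b[0],cast(c,[b[2][0]],.081))
E
```

```text
[ 0.4195 -0.3024  0.2402] 44.875
yel [ 289  170   88  105 6705] [[ 0.4197 -0.2983  0.081 ]]
blk [ 292  275   81  101 6172] [[ 0.4194 -0.3843  0.081 ]]
yel [ 288  173   89  105 6728] [[ 0.4197 -0.2983  0.081 ]]
blk [ 292  275   81  104 6364] [[ 0.4196 -0.3827  0.081 ]]
```

View pics/w6.png

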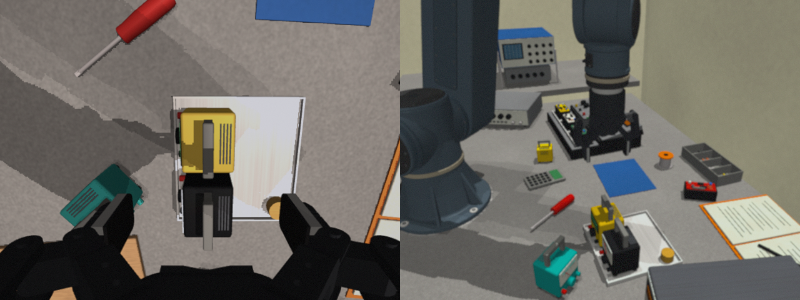

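Both meters are back within about 2 mm and square, and the robot is clear of everything.

```bash
python3 -c "
from rig import close_job
print(close_job())"
```

```text
the job is handed in; nothing more can be done
None
```

The job is handed in: the green module lies flat in the trainer's empty bay, about 2 mm from its centre, and both meters stand upright and square in the tray within about 2 mm of where they started (camera measurements; no verdict was returned).

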